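Unscrew and swing aside the clamping bridge of a filter cell

ROBOT

A 6-joint arm with a two-finger parallel gripper is mounted at the origin on a cart in front of the work surface, level with it; the furniture and walls round the work are solid. World frame = base frame: x ahead of the robot, y to its left, z up, the work surface at z = 0. Lengths are in mm, angles in rad, forces in N, time in s.
With the tool pointing down it reaches from about 400 to 825 mm from the base axis. Payload 7 kg.
Tool frame: the origin (TCP) lies at the very end of the fingers, on their centre line; the grasp point (between the pads) lies 19 mm behind it; z points along the fingers, y is the direction in which the jaws open and shut (so a half turn about z gives the same grasp; the last joint's range is limited). The gripper opens to 88 mm and grips with 3 to 60 N. Pads are 19 mm wide; open, the fingers measure 130 mm over their backs; the gripper's body (78 mm by 193 mm) begins 47 mm behind the grasp point.
Start: joints at [-0.835, 0.359, 0.012, 0, -1.224, -0.288], TCP at [292.235, -608.435, 226.561] pointing down, gripper open.
Joint ranges: [-3.07, 3.07], [-1.43, 2.12], [-1.02, 1.25], [-3.03, 1.67], [-3.05, -0], [-3.03, 3.03]. Speed limits (rad/s): [2.39, 2.39, 3.01, 3.14, 3.14, 3.14].

INTERFACE

Orientations are given as a unit quaternion [x, y, z, w].
In Python, from plant import bot gives the robot as it stands. Calls block until the motion is done:
- bot.move_ptp(position, orientation): joint-space move of the TCP to a pose.
- bot.line_to(position, velocity=150, ori=None): straight line of the TCP; ori=None keeps the orientation; velocity is the mean speed in mm/s.
- bot.move_joints(angles): joint-space move.
- bot.move_gripper(opening, force=None): finger opening in mm; force is the grip in N (None keeps the last); returns when the fingers have stopped.
- bot.pause(seconds).
- bot.solve_ik(position, orientation): joint angles nearest the present ones, or None.
- bot.read_state(): the state.
- bot.camera(name): name is "side" or "top"; returns the picture (420x560x3 uint8, red, green, blue); there is no depth.
- bot.get_calibration(name): a dict with "fx", "fy", "cx", "cy" (pixels), "distortion" ([k1, k2, p1, p2, k3] as OpenCV has them; the pictures are not rectified), "view" (4x4, takes a point from world to camera coordinates). Camera axes: x right, y up, looking along -z (the intrinsics and any distortion apply to the point x, -y, -z); pixel columns grow to the right and rows downward; lengths in mm; the calibration is good to about 2 mm. A picture is of the moment at which its call begins. get_calibration takes no time and is no camera call.
A pose or a line that the arm cannot do raises bot.Unreachable and nothing moves.
- bot.close_job(): hands the job in, once; it reports no verdict.
The state is a dict: "t": time; "joint_pos": joint angles; "qvel": joint speeds; "tau": joint torques, N m; "tcp_pos": TCP position; "eef_rot": TCP orientation; "contact_force": force on the tool from outside, world axes, zero at the start; "moment": the same for the moment, N m; "width": finger opening in mm.
Only numpy, scipy, OpenCV 4.12 (cv2) and the standard library are available. Lean on these libraries where they do the work, as an engineer would, in place of code of your own. Each camera call takes 0.05 s, during which the arm holds its last target.

TASK

Open the clamp of the small filter cell: unscrew its red handwheel counter-clockwise, letting your hand rise with the screw, until the screw comes up gently against its top stop, then swing the blue bridge aside, away from the robot, until it and the wheel no longer cover any of the lid. Never push or pull hard up or down on the wheel, press hard on the brittle ceramic lid, or drag the lid with the pad; leave the lid seated, and leave the beaker, the amber bottle and the petri dish alone.

Things in the scene. Friction and masses are not known exactly. Their poses are not given: they have to be found in the camera images.
- cell: Filter cell fixed to the worktop: grey base plate 150 x 250 x 14 mm; steel pot, 110 mm diameter, rim 74 mm high, on its middle; steel pivot post at y = -85 mm, headed stud at y = +85 mm, both about 153 mm high. A blue bridge bar lies from post to stud over the pot. Origin: centre of the plate's underside, on the pot's axis; x away from the robot, y from post to stud, z up.
- wheel_center (a point): Centre of the red handwheel's rim, on the upright screw axis; moves with it. Wheel lies flat: outer diameter 61 mm, rubbery rim 10 mm thick, hub 13 mm above this point; the bridge's boss ends 28 mm below it or more. Grip the rim from outside. Counter-clockwise from above raises it, 30 mm per turn, friction 0.12 N m, stays put; about half a turn to the stop, where it will not turn on.
- pivot (a point): Point on the upright axis about which the bridge swings, on the pivot post, 128 mm above the worktop and 85 mm from the screw axis.
- screw_rise (a joint): Height of screw and wheel above the lowest clamped position (m). Starts at 0 to 0.002; top stop at about 0.016, to be felt: the rise ends, so a hand that climbs on is held back, and the rim slips in the grip. The sprung pad under it stands in the lid's collar and clears it only after some 11 mm of rise.
- bridge_swing (a joint): Swing of the bridge with screw and wheel (rad): 0 across the pot, growing clockwise seen from above, its free end going away from the robot; stop at 1.5. Friction about 0.5 N m, stays where left. Bar and wheel are wholly clear of the lid from about 1.1. Bar: 30 mm wide, 118 to 138 mm high, reaching 190 mm from the pivot.
- bridge_float (a joint): Vertical play of the bridge on spring washers on its post (m), up positive, 6 N per mm; 0 at rest, up to 0.001 while the screw clamps. A pull or push on the wheel of 12 N (0.002 either way) overstrains it.
- pad: Steel pressure pad under the screw, 25 mm diameter, 7 mm thick, sprung 4 mm (1.5 N per mm); clamps the lid with 3 to 6 N at the start. Its origin lies on the screw axis, 82 mm below its face, so at worktop height when clamped.
- lid: Round blue brittle ceramic lid, 112 mm diameter, 8 mm thick, loose on the pot, with a rubber spigot 6 mm deep inside it and a steel collar (44 mm outside, 33 mm inside, 6 mm high) round the middle of its top. Bears up to 20 N from the pad. Origin: centre of its flat underside, 74 mm above the worktop.
- beaker_100: Small clear beaker, 59 x 65 x 72 mm, bystander; origin at centre of underside.
- bottle_amber: Reagent bottle with black cap, 62 mm diameter, 120 mm high, bystander; origin at centre of underside.
- petri_dish_1: Closed petri dish, 94 mm diameter, 14 mm high, bystander; origin at centre of underside.
There are look-alikes about, which are no part of the job. What is meant by the lid is not green or purple, and is the larger of those in its own colour.

How it is judged:
By the outcome, as a careful person would: the job done as asked, in the order asked, and still so for the second after the job is handed in, with the robot touching nothing.
It also fails if it takes over 72 s, if anything falls off the work surface, if the arm or the gripper's body presses on something with over 40 N, if the wrist force passes 120 N, or if a joint passes its speed limit or range.

## Working session

There is one attempt and no reset: what is moved stays moved. The work goes in short steps, each a Python script; the robot and the scene stay as the last script left them, time stands still between calls to the robot, and variables do not carry over. Pictures are saved under pics/ and viewed, and the job is handed in when it is done.

```bash
mkdir -p pics; ls; python3 - <<'E'
from plant import bot
import cv2
for n in("side","top"):
    im=bot.camera(n); cv2.imwrite(f"pics/{n}0.png",im[:,:,::-1]); print(n,bot.get_calibration(n))
print(bot.read_state())
E
```

```text
pics
side {'fx': 426.11063517663035, 'fy': 426.11063517663035, 'cx': 284.5133395512575, 'cy': 208.0138489997182, 'distortion': array([-0.12294699,  0.        ,  0.        ,  0.        ,  0.        ]), 'view': array([[-9.99787436e-01, -4.40378118e-03, -2.01417549e-02,
         5.23605818e+02],
       [-1.63839471e-02, -4.23347108e-01,  9.05819404e-01,
        -1.83061102e+01],
       [-1.25159841e-02,  9.05956861e-01,  4.23184968e-01,
        -1.87226198e+03],
       [ 0.00000000e+00,  0.00000000e+00,  0.00000000e+00,
         1.00000000e+00]])}
top {'fx': 402.66374385196434, 'fy': 402.66374385196434, 'cx': 282.822645278668, 'cy': 208.5327647210021, 'distortion': array([-0.04169741,  0.        ,  0.        ,  0.        ,  0.        ]), 'view': array([[ 2.59327317e-02, -9.99646657e-01,  5.83560497e-03,
         2.42957113e+02],
       [ 9.99188641e-01,  2.60999107e-02,  3.06733433e-02,
        -5.23822927e+02],
       [-3.08148138e-02,  5.03542662e-03,  9.99512427e-01,
        -1.31055791e+03],
       [ 0.00000000e+00,  0.00000000e+00,  0.00000000e+00,
         1.00000000e+00]])}
{'t': 0.1, 'joint_pos': array([-8.34917563e-01,  3.59329265e-01,  1.11351416e-02, -2.98403423e-04,
       -1.22411286e+00, -2.88117492e-01]), 'qvel': array([-0.00099777, -0.00262623,  0.00314289,  0.00039232,  0.00054763,
       -0.00066604]), 'tau': array([-1.78187488e-04, -5.84165311e+01,  2.93754208e+01,  7.01545268e+00,
        1.02464916e-02, -6.61468243e-05]), 'tcp_pos': array([ 292.0251826 , -608.06227325,  225.70247906]), 'eef_rot': array([-2.21965474e-01,  9.75054223e-01,  7.27198512e-04, -2.47752572e-04]), 'contact_force': array([ 0.3674259 , -0.15313678,  0.33353899]), 'moment': array([0.01195205, 0.06786684, 0.01549729]), 'width': 87.18087338662049}
```

View pics/side0.png

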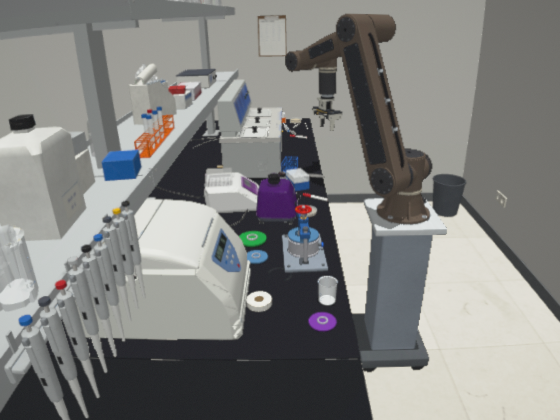

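View pics/top0.png

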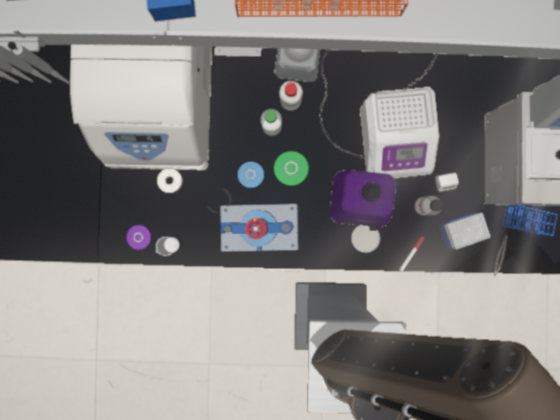

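```bash
python3 - <<'E'
import cv2,numpy as np
a=cv2.imread("pics/top0.png")[190:262,205:325]; b=cv2.imread("pics/side0.png")[195:280,265:345]
cv2.imwrite("pics/c0.png",np.vstack([cv2.resize(a,(600,360),interpolation=2)])); cv2.imwrite("pics/c1.png",cv2.resize(b,None,fx=7,fy=7,interpolation=2))
E
```

```text
(no output)
```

View pics/c0.png

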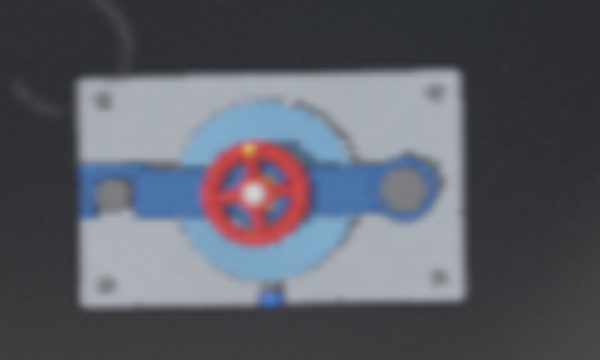

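View pics/c1.png

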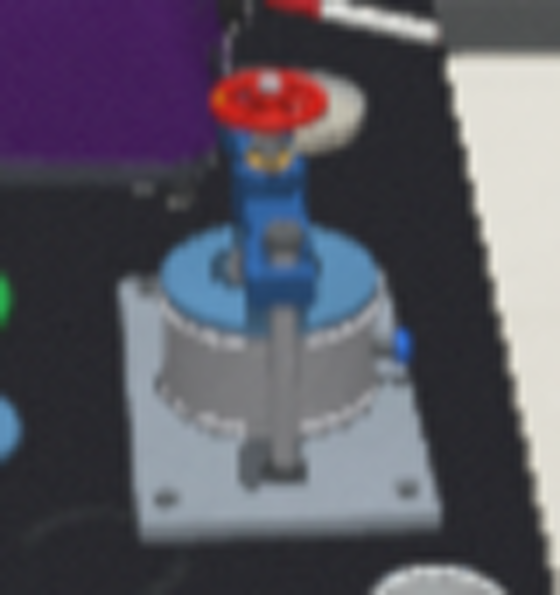

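```bash
cat > h.py <<'E'
import cv2,numpy as np
from plant import bot
def ray(n,uv):
    c=bot.get_calibration(n);K=np.array([[c['fx'],0,c['cx']],[0,c['fy'],c['cy']],[0,0,1]])
    p=cv2.undistortPoints(np.array([[uv]],float),K,c['distortion'])[0,0]
    V=c['view'];R=V[:3,:3];o=-R.T@V[:3,3];d=R.T@np.array([p[0],-p[1],-1.]);return o,d/np.linalg.norm(d)
def onplane(n,uv,z):
    o,d=ray(n,uv);return o+d*(z-o[2])/d[2]
def tri(uv1,uv2):
    o1,d1=ray("top",uv1);o2,d2=ray("side",uv2)
    s=np.linalg.lstsq(np.stack([d1,-d2],1),o2-o1,rcond=None)[0]
    a=o1+s[0]*d1;b=o2+s[1]*d2;return (a+b)/2,np.linalg.norm(a-b)
def redwheel(im,box):
    x0,y0,x1,y1=box;r=im[y0:y1,x0:x1].astype(int)
    m=((r[...,0]>110)&(r[...,1]<90)&(r[...,2]<95)).astype(np.uint8)
    cs,_=cv2.findContours(m,cv2.RETR_EXTERNAL,cv2.CHAIN_APPROX_NONE)
    c=max(cs,key=cv2.contourArea);h=cv2.convexHull(c);e=cv2.fitEllipse(h)
    return (e[0][0]+x0,e[0][1]+y0),e,cv2.boundingRect(c)
E
python3 - <<'E'
from h import *
t=cv2.imread("pics/top0.png")[:,:,::-1];s=cv2.imread("pics/side0.png")[:,:,::-1]
a,ea,ba=redwheel(t,(235,205,285,250));b,eb,bb=redwheel(s,(285,200,320,222))
print(a,ea,ba);print(b,eb,bb);print(tri(a,b)); 
for z in(160,170,180,190):print(z,onplane("top",a,z),onplane("side",b,z))
# plate
r=t[190:262,205:325].astype(int);g=((r.min(2)>100)).astype(np.uint8)
g=cv2.morphologyEx(g,cv2.MORPH_CLOSE,np.ones((15,15)))
c=max(cv2.findContours(g,0,2)[0],key=cv2.contourArea);q=cv2.minAreaRect(c);print(q)
P=[onplane("top",p+np.array([205,190]),14) for p in cv2.boxPoints(q)];P=np.array(P);print(P,P.mean(0),[np.linalg.norm(P[i]-P[i-1]) for i in range(4)])
# post top, stud top at z=153 from top crop (5x)
for uv in [(404,187),(112,195)]: print(onplane("top",(205+uv[0]/5-.4,190+uv[1]/5-.4),153))
E
```

```text
(256.0172424316406, 228.06793785095215) ((21.017242431640625, 23.06793785095215), (18.903573989868164, 20.68170928955078), 78.62765502929688) (11, 14, 21, 19)
(302.90770721435547, 208.8710231781006) ((17.90770721435547, 8.871023178100586), (9.890063285827637, 15.995124816894531), 90.0829849243164) (10, 5, 17, 10)
(array([454.17382094, 332.016316  , 180.25262412]), np.float64(0.7373084232109177))
160 [454.15005679 333.22580091 160.        ] [452.34867224 288.95748044 160.        ]
170 [454.34379998 332.62400219 170.        ] [453.06765516 310.21466733 170.        ]
180 [454.53754317 332.02220346 180.        ] [453.78663809 331.47185422 180.        ]
190 [454.73128637 331.42040473 190.        ] [454.50562102 352.7290411  190.        ]
((53.76156997680664, 37.38615417480469), (46.392333984375, 77.09634399414062), 88.9583740234375)
[[523.60960752 462.08991468  14.        ]
 [534.73740765 211.1700867   14.        ]
 [384.05782172 204.66158436  14.        ]
 [373.00228638 454.81189105  14.        ]] [453.85178082 333.1833692   14.        ] [np.float64(150.78307201908595), np.float64(251.16645478112946), np.float64(150.82008559595445), np.float64(250.3944903543682)]
[459.33178994 248.35645049 153.        ]
[450.25556914 417.93935807 153.        ]
```

```bash
cat >> h.py <<'E'
from scipy.spatial.transform import Rotation as Ro
def ori(psi): return (Ro.from_euler('z',psi)*Ro.from_euler('x',np.pi)).as_quat()
E
python3 - <<'E'
from h import *
for d in range(-270,300,30):
    q=bot.solve_ik([454,332,163],ori(np.radians(d)));print(d,None if q is None else np.round(q,2))
# purple box: look at top height & extents
E
```

```text
-270 [ 0.98  0.23 -0.33  0.   -1.02  2.16]
-240 [ 0.98  0.23 -0.33  0.   -1.02  2.69]
-210 None
-180 [ 0.98  0.23 -0.33 -0.   -1.02 -2.55]
-150 [ 0.98  0.23 -0.33 -0.   -1.02 -2.03]
-120 [ 0.98  0.23 -0.33 -0.   -1.02 -1.5 ]
-90 [ 0.98  0.23 -0.33  0.   -1.02 -0.98]
-60 [ 0.98  0.23 -0.33  0.   -1.02 -0.46]
-30 [ 0.98  0.23 -0.33  0.   -1.02  0.07]
0 [ 0.98  0.23 -0.33  0.   -1.02  0.59]
30 [ 0.98  0.23 -0.33  0.   -1.02  1.11]
60 [ 0.98  0.23 -0.33  0.   -1.02  1.64]
90 [ 0.98  0.23 -0.33  0.   -1.02  2.16]
120 [ 0.98  0.23 -0.33  0.   -1.02  2.69]
150 None
180 [ 0.98  0.23 -0.33 -0.   -1.02 -2.55]
210 [ 0.98  0.23 -0.33 -0.   -1.02 -2.03]
240 [ 0.98  0.23 -0.33 -0.   -1.02 -1.5 ]
270 [ 0.98  0.23 -0.33  0.   -1.02 -0.98]
```

```bash
python3 - <<'E'
from h import *
def st(m):
    s=bot.read_state();print(m,round(s['t'],2),np.round(s['tcp_pos'],1),np.round(s['contact_force'],1),np.round(s['moment'],2),round(s['width'],1),np.round(s['joint_pos'],2))
p=np.radians(-100)
st('0')
bot.line_to([292,-480,400],300);st('1')
bot.move_ptp([454,332,400],ori(p));st('2')
bot.move_ptp([454,332,240],ori(p));st('3')
for n in("side","top"): cv2.imwrite(f"pics/{n}1.png",bot.camera(n)[:,:,::-1])
a=cv2.imread("pics/top1.png")[150:290,180:360]; b=cv2.imread("pics/side1.png")[155:295,225:365]
cv2.imwrite("pics/c2.png",np.hstack([cv2.resize(a,(400,311),interpolation=2),cv2.resize(b,(380,311),interpolation=2)]))
E
```

```text
0 0.1 [ 292.  -608.1  225.7] [ 0.4 -0.2  0.3] [0.01 0.07 0.02] 87.2 [-0.83  0.36  0.01 -0.   -1.22 -0.29]
1 0.97 [ 291.9 -479.8  398.5] [-0.1 -0.1 -0.3] [ 0.01 -0.   -0.02] 87.3 [-0.68  0.11  0.07 -0.   -1.53 -0.45]
2 3.88 [454.4 331.4 400.1] [0.6 0.5 0.7] [ 0.    0.07 -0.01] 87.6 [ 0.98  0.11  0.07  0.   -1.53 -1.15]
3 4.56 [455.  332.4 241.5] [-0.3  0.   0.9] [ 0.11 -0.02  0.01] 87.6 [ 0.98  0.17 -0.22  0.   -1.19 -1.15]
```

View pics/c2.png

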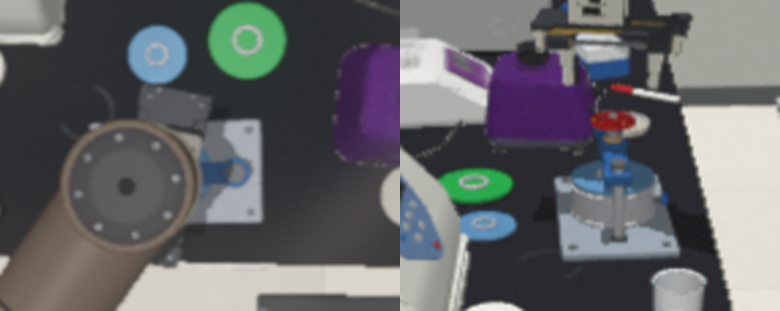

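Side view: the gripper (crop px ~610,50) straddles the red wheel (~612,122), free of the cell. Descend and take a gentle grip.

```bash
cat >> h.py <<'E'
def st(m,n=5):
    L=[]
    for _ in range(n): L.append(bot.read_state()); 
    s=L[-1];f=np.mean([x['contact_force'] for x in L],0);mo=np.mean([x['moment'] for x in L],0)
    print(m,round(s['t'],2),np.round(s['tcp_pos'],1),np.round(f,1),np.round(mo,2),round(s['width'],1),round(s['joint_pos'][5],2))
    return s,f,mo
E
python3 - <<'E'
from h import *
bot.line_to([454.2,332,175],120);st('a')
bot.line_to([454.2,332,162],40);bot.pause(.3);st('b')
bot.move_gripper(66,6);st('c')
bot.move_gripper(55,6);bot.pause(.3);st('d');bot.pause(.2);st('e')
cv2.imwrite("pics/side2.png",cv2.resize(bot.camera("side")[170:290,235:375,::-1],(700,600),interpolation=2))
E
```

```text
a 5.35 [454.7 332.5 175.9] [ 0.5 -0.4 -0.4] [ 0.07  0.07 -0.  ] 87.6 -1.15
b 6.12 [454.3 332.1 162.1] [-0.2 -0.4 -0.9] [ 0.06  0.03 -0.01] 87.5 -1.15
c 6.75 [454.2 332.  162. ] [-0.2 -0.2  0.2] [ 0.03  0.11 -0.01] 65.8 -1.15
d 7.33 [453.8 332.  161.9] [-5.1  1.6 -0.1] [0.59 1.93 0.  ] 60.3 -1.15
e 7.53 [453.8 332.  161.8] [-4.9  2.2  1. ] [ 0.59  1.96 -0.01] 60.3 -1.15
```

View pics/side2.png

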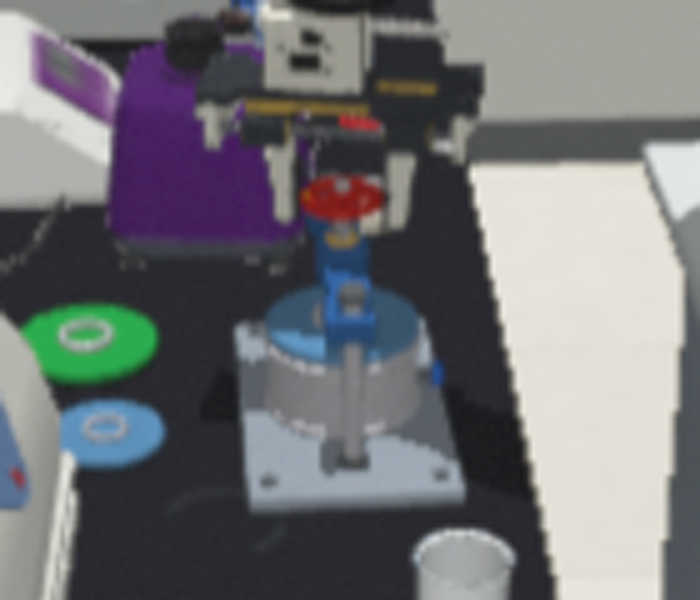

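```bash
python3 - <<'E'
from h import *
for x in (453.7,453.2,452.7):
    bot.line_to([x,332,162],5);bot.pause(.15);s,f,m=st(x)
    if f[0]>-1.5:break
E
```

```text
453.7 7.98 [453.7 332.  161.9] [-4.2  0.5 -0.1] [0.56 1.4  0.04] 60.0 -1.15
453.2 8.38 [453.5 332.  162.1] [-1.4  1.5  0.4] [0.36 0.22 0.02] 60.0 -1.16
```

```bash
cat > un.py <<'E'
from h import *
import sys
a0,a1,step=map(float,sys.argv[1:4])
c=np.array([453.2,332.])
a=a0
while a<a1-1e-6:
    a+=step
    z=162+30*a/360
    bot.line_to([c[0],c[1],z],30*step/360/0.35,ori(np.radians(-100+a)))
    s,f,m=st(a,3)
    if abs(f[2])>7: print('FZ');break
E
python3 un.py 0 60 10
```

```text
10.0 8.81 [453.5 332.  162.9] [ 1.   0.7 -1. ] [ 0.29 -0.28  0.13] 60.0 -0.98
20.0 9.23 [453.5 332.1 163.7] [ 3.6  1.7 -2.6] [ 0.36 -0.83  0.14] 60.5 -0.81
30.0 9.66 [453.5 332.1 164.5] [ 3.5  1.2 -3. ] [ 0.48 -1.35  0.14] 60.4 -0.63
40.0 10.08 [453.5 332.2 165.4] [ 4.6  1.1 -4.1] [ 0.56 -1.63  0.14] 60.3 -0.46
50.0 10.51 [453.6 332.3 166.2] [ 5.4  2.3 -3.6] [ 0.53 -1.72  0.16] 59.9 -0.28
60.0 10.93 [453.7 332.4 167.1] [ 6.5  2.2 -3.6] [ 0.63 -1.88  0.14] 60.0 -0.11
```

```bash
python3 - <<'E'
from h import *
bot.line_to([454.0,332.3,167],5);bot.pause(.2);st('x',3)
a=bot.camera("top")[200:255,225:290,::-1];b=bot.camera("side")[190:240,270:335,::-1]
cv2.imwrite("pics/c3.png",np.hstack([cv2.resize(a,(400,340),interpolation=2),cv2.resize(b,(400,340),interpolation=2)]))
E
```

```text
x 11.46 [453.9 332.3 167. ] [ 2.9  1.7 -3.2] [ 0.69 -0.95  0.1 ] 60.2 -0.11
```

View pics/c3.png

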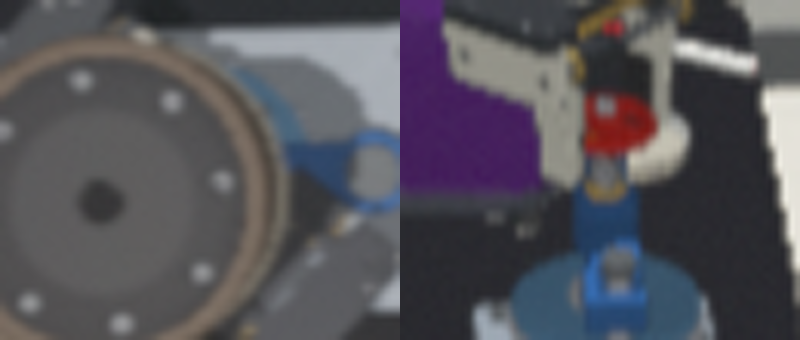

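```bash
sed -i 's/c=np.array.*/c=np.array([454.3,332.4])/; s/z=162+/z=161.6+/' un.py; python3 un.py 60 120 10
```

```text
70.0 11.88 [454.2 332.4 167.5] [ 1.1  2.8 -1.4] [ 0.76 -0.31  0.06] 60.0 0.06
80.0 12.31 [454.2 332.5 168.3] [ 1.1  2.3 -1.7] [ 0.93 -0.29  0.08] 60.2 0.24
90.0 12.73 [454.3 332.6 169.2] [ 1.   3.6 -2.7] [ 1.3  -0.2   0.08] 60.1 0.41
100.0 13.16 [454.4 332.7 170. ] [ 1.2  3.7 -1.6] [ 1.63 -0.1   0.16] 60.3 0.59
110.0 13.58 [454.4 332.8 170.8] [-0.   5.3 -2.5] [ 1.8  -0.1   0.16] 60.4 0.76
120.0 14.01 [454.3 332.9 171.7] [ 0.9  5.3 -1.8] [1.91 0.01 0.11] 59.9 0.94
```

```bash
sed -i 's/454.3,332.4/454.3,333.1/; s/z=161.6+/z=161.5+/' un.py; python3 un.py 120 150 10; python3 un.py 150 170 5
```

```text
130.0 14.5 [454.3 333.2 172.4] [ 0.   4.6 -2.2] [1.5  0.07 0.12] 60.2 1.11
140.0 14.93 [454.2 333.2 173.2] [-0.8  4.8 -0.8] [1.71 0.27 0.13] 59.9 1.29
150.0 15.35 [454.2 333.3 174. ] [-0.4  4.9 -1. ] [1.81 0.42 0.11] 60.2 1.46
155.0 15.64 [454.1 333.4 174.4] [-1.1  6.2  0.3] [1.87 0.49 0.12] 59.8 1.55
160.0 15.93 [454.1 333.4 174.8] [-2.3  6.  -0.4] [1.9  0.57 0.11] 60.0 1.63
165.0 16.23 [454.  333.4 175.2] [-0.6  5.8 -0.7] [1.93 0.71 0.06] 60.6 1.72
170.0 16.52 [454.  333.4 175.7] [-1.9  5.3 -0.4] [1.98 0.76 0.09] 60.4 1.81
```

```bash
sed -i 's/abs(f\[2\])>7/f[2]<-4.5/; s/454.3,333.1/454.1,333.8/' un.py; python3 un.py 170 200 5
```

```text
175.0 16.95 [453.9 333.6 176. ] [-1.7  4.6 -0.3] [ 1.34  0.63 -0.05] 59.9 1.9
180.0 17.24 [453.9 333.6 176.4] [-2.7  4.9 -0.8] [1.32 0.89 0.09] 59.9 1.98
185.0 17.53 [453.9 333.7 176.8] [-3.3  3.3  0.7] [1.28 1.13 0.15] 60.3 2.07
190.0 17.82 [453.8 333.6 177.1] [-3.4  4.  -0.4] [ 1.2   1.24 -0.03] 60.1 2.16
195.0 18.12 [453.8 333.3 177.4] [-3.   3.1 -1.3] [0.83 1.25 0.12] 60.1 2.24
200.0 18.41 [453.8 333.4 177.8] [-4.5  1.7 -2.7] [0.67 1.45 0.12] 60.3 2.33
```

```bash
python3 un.py 200 220 5
```

```text
205.0 18.7 [453.8 333.5 178.2] [-4.7  3.  -2.1] [ 0.78  1.58 -0.01] 59.9 2.42
210.0 18.99 [453.7 333.5 178.7] [-4.9  2.3 -2.6] [0.71 1.66 0.04] 59.9 2.51
215.0 19.28 [453.8 333.4 179.1] [-4.9  0.8 -2.8] [0.38 1.59 0.11] 59.9 2.59
220.0 19.57 [453.8 333.4 179.5] [-4.9  1.3 -3.1] [0.39 1.71 0.04] 59.7 2.68
```

```bash
python3 - <<'E'
from h import *
bot.line_to([454,333.4,178.3],10);st('lower')
bot.move_gripper(86,6);st('open')
p=np.radians(80)
bot.line_to([454,332.7,290],200,ori(p))
bot.move_ptp([430,560,320],ori(p));st('away')
t=bot.camera("top");s=bot.camera("side")
cv2.imwrite("pics/top4.png",t[:,:,::-1]);cv2.imwrite("pics/side4.png",s[:,:,::-1])
cv2.imwrite("pics/c4.png",np.hstack([cv2.resize(t[195:260,215:300,::-1],(440,336),interpolation=2),cv2.resize(s[190:260,270:340,::-1],(336,336),interpolation=2)]))
a,ea,ba=redwheel(t,(235,205,285,250));b,eb,bb=redwheel(s,(285,195,320,222))
print(a,ea,ba,b,eb,bb,tri(a,b))
E
```

```text
lower 19.88 [454.  333.4 178.7] [-5.6  1.9  0.7] [ 0.54  2.25 -0.  ] 59.6 2.68
open 20.56 [454.1 333.4 178.3] [-0.  -0.7  0.6] [-0.13  0.01 -0.  ] 86.1 2.68
away 22.32 [430.  559.7 319.1] [-0.7 -0.8  0.1] [-0.16 -0.02 -0.03] 85.9 1.78
(255.737699508667, 228.01943969726562) ((20.737699508666992, 23.019439697265625), (19.640460968017578, 20.737703323364258), 84.84358978271484) (11, 14, 21, 20) (302.882417678833, 205.16186809539795) ((17.882417678833008, 10.16186809539795), (9.515031814575195, 16.368173599243164), 89.0451431274414) (10, 6, 17, 10) (array([454.40006797, 331.94430833, 194.60030194]), np.float64(1.0714723978198553))
```

View pics/c4.png

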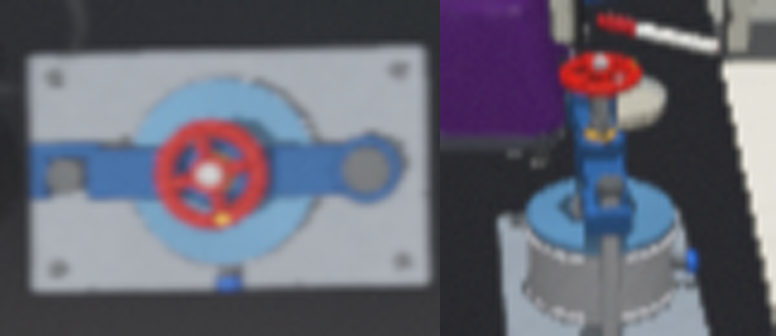

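```bash
python3 - <<'E'
from h import *
p=np.radians(76)
bot.move_ptp([454.2,332.5,290],ori(p))
bot.line_to([454.2,332.5,195],150);bot.line_to([454.2,332.5,177.5],50);bot.pause(.2);st('down')
bot.move_gripper(66,8);bot.move_gripper(55,8);bot.pause(.2);st('grip')
for i in range(1,5):
    bot.line_to([454.2,332.5,177.5+.2*i],.5,ori(p+np.radians(4*i)));s,f,m=st(4*i)
E
```

```text
down 24.82 [454.3 332.6 177.8] [0.2 0.1 0.4] [-0.12  0.05  0.03] 86.1 1.92
grip 25.92 [453.9 332.5 177.4] [-4.   0.6  0.8] [0.27 1.42 0.03] 60.0 1.92
4 26.17 [454.1 333.5 177.7] [-4.   4.4 -1.7] [1.39 1.42 0.08] 59.6 1.99
8 26.42 [454.1 333.7 177.8] [-3.3  5.8 -0.2] [ 1.71  1.37 -0.04] 59.7 2.06
12 26.67 [454.1 333.5 177.9] [-4.4  4.  -1.6] [ 1.56  1.39 -0.03] 60.2 2.13
16 26.92 [454.  333.3 178.1] [-4.3  4.6 -1.7] [ 1.39  1.36 -0.07] 59.7 2.2
```

```bash
python3 - <<'E'
from h import *
p=np.radians(92)
bot.line_to([453.3,332.5,178],8);bot.pause(.1);st('c')
for i in range(1,5):
    bot.line_to([453.3,332.5,178+.2*i],.5,ori(p+np.radians(4*i)));s,f,m=st(4*i)
bot.line_to([453.3,332.5,178.2],5)
bot.move_gripper(86,8);st('open')
bot.line_to([454,332.5,290],200,ori(p))
bot.move_ptp([430,560,320],ori(p));st('away')
t=bot.camera("top");s=bot.camera("side")
cv2.imwrite("pics/top5.png",t[:,:,::-1]);cv2.imwrite("pics/side5.png",s[:,:,::-1])
cv2.imwrite("pics/c5.png",np.hstack([cv2.resize(t[195:260,215:300,::-1],(440,336),interpolation=2),cv2.resize(s[190:260,270:340,::-1],(336,336),interpolation=2)]))
a,ea,ba=redwheel(t,(235,205,285,250));b,eb,bb=redwheel(s,(285,195,320,222))
print(a,b,tri(a,b))
for n in(0,4,5):
    im=cv2.imread(f"pics/top{n}.png")[205:250,235:285].astype(int);w=np.clip(np.minimum(im[...,2],im[...,1])-im[...,0]-40,0,None)*(im[...,1]>130)
    y,x=np.nonzero(w);ww=w[y,x]
    if len(x): u=np.array([235+(x*ww).sum()/ww.sum(),205+(y*ww).sum()/ww.sum()]);print(n,u,len(x),np.degrees(np.arctan2(a[1]-u[1],u[0]-a[0])))
E
```

```text
c 27.28 [453.7 333.2 178.2] [ 0.3  5.6 -0.9] [ 1.8   0.08 -0.03] 60.1 2.2
4 27.53 [453.5 332.1 178.1] [ 1.2  1.3 -2. ] [ 0.34 -0.34  0.09] 60.0 2.26
8 27.78 [453.5 331.5 178.2] [ 2.6 -2.2 -2. ] [-1.14 -1.14  0.08] 60.1 2.33
12 28.03 [453.5 331.6 178.5] [ 3.9 -3.5 -2.1] [-1.28 -1.44 -0.01] 60.0 2.4
16 28.28 [453.6 331.8 178.7] [ 4.9 -3.1 -3.3] [-1.11 -1.49 -0.05] 60.2 2.47
open 29.23 [453.3 332.6 178.2] [-0.2  0.8  0.6] [-0.1  -0.    0.03] 86.0 2.47
away 30.85 [429.9 559.6 318.9] [ 1.2 -0.9 -0.3] [-0.16  0.02 -0.01] 86.2 1.99
(255.6413230895996, 228.11014556884766) (302.882417678833, 205.16186809539795) (array([454.27494056, 332.19672412, 194.71754408]), np.float64(0.8042529421998187))
0 [254.28985507 219.27536232] 3 98.69718771270922
4 [257.46031746 237.        ] 2 -78.43606437215603
5 [257.46774194 237.        ] 2 -78.39014350544011
```

View pics/c5.png

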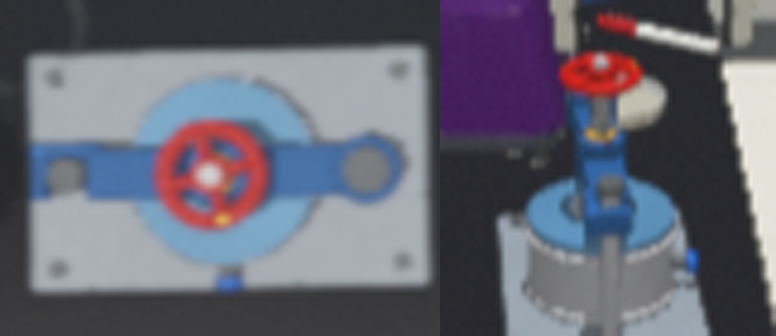

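The mark (crop px 222,219) and wheel height did not change after 32° more hand turn, so the screw is at its stop. It turned about 183° and rose about 15 mm. Now I'll swing the bridge with the jaws caging the wheel loosely.

```bash
cat > sw.py <<'E'
from h import *
import sys
piv=np.array([458.5,247.6]);base=np.radians(92.7);Z=177.5
def pose(th,r=85.): return [*(piv+r*np.array([np.cos(base-th),np.sin(base-th)])),Z],ori(np.radians(92.7)-th)
E
python3 - <<'E'
from sw import *
P,o=pose(0)
bot.move_ptp([P[0],P[1],290],o);bot.line_to([P[0],P[1],195],150);bot.line_to(P,50);bot.pause(.2);st('down')
bot.move_gripper(67,8);st('cage')
for d in np.arange(.1,.41,.1):
    P,o=pose(d);bot.line_to(P,25,o);s,f,m=st(round(d,2))
    if np.linalg.norm(f)>18: print('F');break
cv2.imwrite("pics/c6.png",cv2.resize(bot.camera("side")[170:290,235:375,::-1],(700,600),interpolation=2))
E
```

```text
down 33.35 [454.6 332.6 177.8] [-0.8  0.   0.3] [-0.1  -0.    0.02] 86.1 2.21
cage 33.93 [454.5 332.5 177.5] [ 0.2 -0.2  0.5] [-0.21  0.02 -0.04] 67.1 2.21
0.1 34.42 [462.4 332.1 177.2] [-4.8 -0.1  1.9] [-0.47  1.79  0.05] 66.9 2.12
0.2 34.92 [471.2 331.4 177.4] [-4.9 -1.1  1.6] [-0.52  1.66  0.09] 67.0 2.04
0.3 35.41 [479.7 329.8 177.5] [-4.7 -2.3  0.2] [-0.73  1.41  0.05] 67.3 1.95
0.4 35.9 [487.8 327.3 177.5] [-3.8 -1.2 -0.7] [-0.82  1.53  0.11] 67.3 1.87
```

View pics/c6.png

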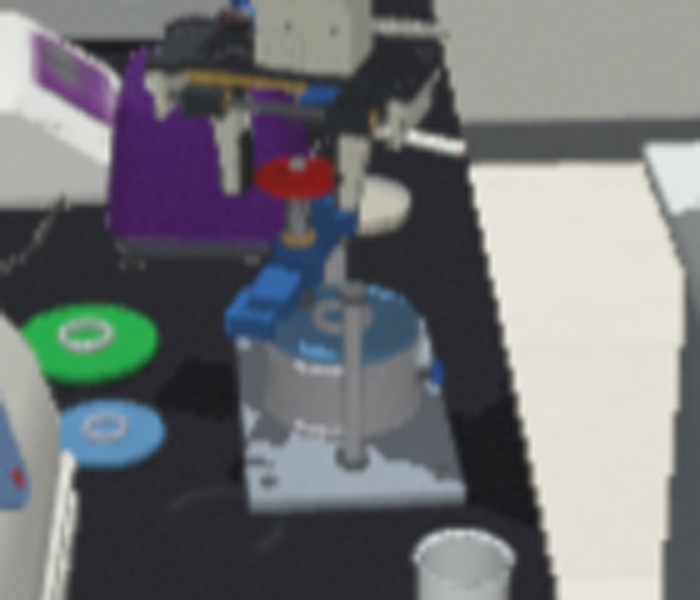

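Mid-swing: the bridge has left the stud, the lid is in place, and the push is about 5 N. Continuing.

```bash
python3 - <<'E'
from sw import *
for d in list(np.arange(.5,1.31,.1))+[1.34]:
    P,o=pose(d);bot.line_to(P,25,o);s,f,m=st(round(d,2))
    if np.linalg.norm(f)>16: print('F');break
else:
    P,o=pose(d-.03);bot.line_to(P,25,o);st('back')
    bot.move_gripper(86,8);st('open')
    bot.line_to([P[0],P[1],300],150)
    bot.move_ptp([430,560,330],ori(1.));st('away')
    t=bot.camera("top");s=bot.camera("side")
    cv2.imwrite("pics/top7.png",t[:,:,::-1]);cv2.imwrite("pics/side7.png",s[:,:,::-1])
    cv2.imwrite("pics/c7.png",np.hstack([cv2.resize(t[160:260,205:305,::-1],(400,400),interpolation=2),cv2.resize(s[190:290,245:345,::-1],(400,400),interpolation=2)]))
E
```

```text
0.5 36.44 [495.7 324.2 177.5] [-4.9 -1.   0.2] [-0.54  1.56  0.11] 67.0 1.78
0.6 36.93 [503.1 320.1 177.5] [-3.4 -0.4  0.4] [-0.44  1.56  0.04] 66.9 1.7
0.7 37.42 [510.2 315.3 177.5] [-4.3 -1.  -0.1] [-0.28  1.61  0.08] 66.9 1.61
0.8 37.92 [516.6 309.8 177.6] [-3.9  0.6 -1.3] [-0.11  1.62  0.1 ] 67.1 1.53
0.9 38.41 [522.6 303.7 177.6] [-3.7  0.8 -0.4] [0.05 1.61 0.12] 66.8 1.44
1.0 38.9 [527.9 297.  177.6] [-4.1  1.2 -0.5] [0.16 1.56 0.1 ] 67.3 1.36
1.1 39.39 [532.4 289.8 177.6] [-4.1  1.7 -0.7] [0.33 1.52 0.08] 67.1 1.27
1.2 39.88 [536.3 282.2 177.6] [-3.3  1.9 -1.8] [0.46 1.48 0.11] 67.0 1.18
1.3 40.38 [539.4 274.3 177.6] [-3.3  2.2 -1.2] [0.65 1.34 0.06] 67.1 1.1
1.34 40.66 [540.4 271.1 177.6] [-2.8  2.1 -0.7] [0.8  1.22 0.02] 67.0 1.06
back 40.91 [540.2 273.3 177.9] [-1.   0.2  0.1] [-0.13  0.1  -0.02] 66.8 1.09
open 41.49 [539.5 273.3 177.5] [ 0.4 -0.2  0.3] [-0.08  0.14  0.01] 86.1 1.09
away 43.63 [430.7 559.  330. ] [ 0.9 -0.3 -0.5] [-0.14  0.03  0.02] 85.7 1.38
```

View pics/c7.png

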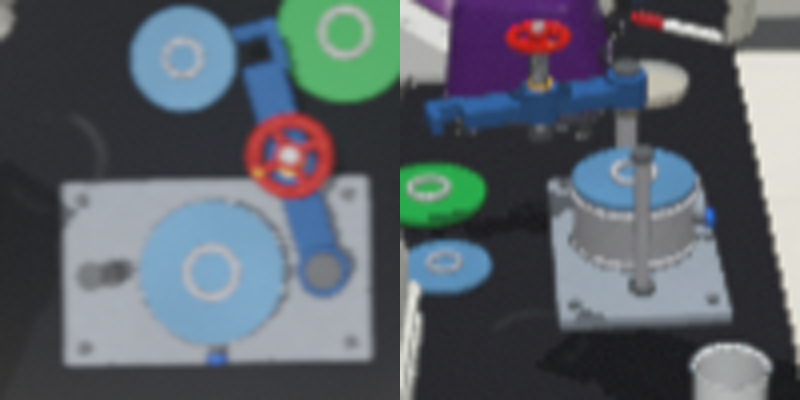

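View pics/top7.png

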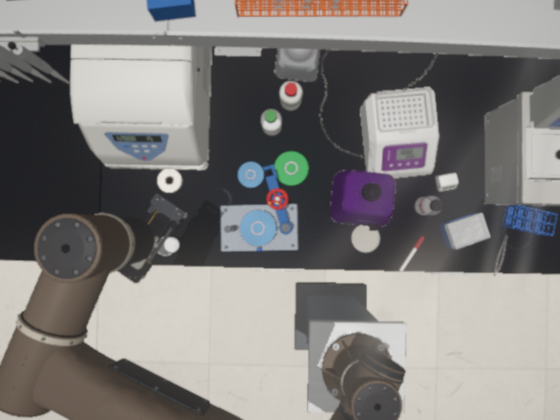

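```bash
python3 - <<'E'
from h import *
t=cv2.imread("pics/top7.png");h=cv2.cvtColor(t,cv2.COLOR_BGR2HSV)[205:252,236:277]
m=cv2.inRange(h,(95,80,120),(112,200,255));m=cv2.morphologyEx(m,cv2.MORPH_OPEN,np.ones((3,3)))
c=max(cv2.findContours(m,0,1)[0],key=cv2.contourArea);e=cv2.minEnclosingCircle(cv2.convexHull(c));u=(e[0][0]+236,e[0][1]+205)
print(u,e[1],onplane("top",u,82), 'radius mm',e[1]*(1310-82)/402)
a,_,_=redwheel(cv2.imread("pics/top7.png")[:,:,::-1],(262,185,295,213));b,_,_=redwheel(cv2.imread("pics/side7.png")[:,:,::-1],(265,190,295,205));print(tri(a,b))
bot.close_job()
E
```

```text
(257.71153831481934, 227.6783218383789) 17.472293853759766 [453.97468327 332.73218033  82.        ] radius mm 53.37307674730595
(array([539.12118568, 274.28586473, 195.64768876]), np.float64(1.6752242644127184))
the job is handed in; nothing more can be done
```

The clamp is open and the job is handed in, at about 44 of the 72 s allowed. I gripped the wheel gently (6–8 N) and unscrewed it with the hand rising, then swung the bridge away with the jaws held loosely round the wheel.

- **Screw at its stop:** the wheel turned about 183° and then no further. Its mark and height stayed the same over another 32° of hand turn. The camera gave a rise of 14.4 mm, against about 15.3 mm from the turn, which agrees within camera accuracy.
- **Forces:** the vertical force I read on the wheel stayed within about 4 N, against the 12 N limit. Pushing the bridge took about 5 N.
- **Bridge:** it now stands at about 1.28 rad, and the last pictures show the bar and wheel clear of the lid. The wheel was measured at (539, 274, 196) mm, so the screw is still up.
- **Lid:** its centre measures (454.0, 332.7) mm, less than 1 mm from the pot's axis, and it looks seated.
- **Other objects:** in the last top view the beaker, bottle and petri dish look where they were. I checked that by eye only.
- **Robot:** it is parked clear of the cell and touching nothing.

The torque reading was too noisy to show the stop by itself, so I relied on the wheel mark.

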